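# Set the clay-strip length stop and cam it shut

### The arm

A 6-joint arm with a two-finger parallel gripper is mounted at the origin on the work surface. World frame = base frame: x ahead of the robot, y to its left, z up, the work surface at z = 0. Lengths are in m, angles in rad, forces in N, time in s.
With the tool pointing down it reaches from about 0.35 to 0.975 m from the base axis. Payload 4.9 kg.
Tool frame: the origin (TCP) lies at the very end of the fingers, on their centre line; the grasp point (between the pads) lies 19 mm behind it; x points along the fingers, z is the direction in which the jaws open and shut, and the axes are right-handed (so a half turn about x gives the same grasp; the last joint's range is limited). The gripper opens to 85 mm and grips with 20 to 120 N. Pads are 22 mm wide; open, the fingers measure 114 mm over their backs; the gripper's body (76 mm by 85 mm) begins 54 mm behind the grasp point. The pads swing forward as they close: fully open they stand 13 mm farther back than shut.
Start: joints at [1.067, 0.053, 1.613, -0, 1.476, -0.119], TCP at [0.235, 0.579, 0.231] pointing down, gripper open.
Joint ranges: [-3.01, 3.01], [-1.01, 2.22], [0.06, 2.58], [-1.02, 4.17], [0.09, 2.62], [-3.14, 3.14]. Speed limits (rad/s): [2.57, 2.57, 3.14, 3.14, 3.14, 3.14].

### API

Orientations are given as a rotation vector (axis times angle).
In Python, from station import ctrl, imaging gives the robot as it stands. The module is installed in compiled form; this text tells all that it offers.
- The arm moves only by the shell command python3 -m jog 'ROWS' [FORCE]. ROWS is JSON, a list that holds one entry, the list of rows, each a list of 5 numbers: the shift along the tool's x, y, z in m, then the turn about the tool's x in rad, then the closure, from -1 (fully open) to 1 (shut). A call has 1 to 12 rows; each row is the pose to reach, as a shift and turn from the pose measured when the call began, along the tool's axes at that moment; what a row does not reach only later rows make up. A row lasts 1/10 s, in which the tool goes at most 50 mm and 8.59 degrees, less where a joint would pass 70% of its speed; a pose out of reach is approached as far as the arm can. A call with a gripper value outside its range is refused whole. The fingers move at their own pace and stop on an object; FORCE is the grip in N (left out, the last holds). Time passes only in rows, so rows that repeat a pose let the fingers close. It gives the time, the measured TCP pose, the force and the opening at its end, in the units of the state.
- ctrl.get_obs(): the state, without advancing time (a new reading comes with each control period).
- imaging.get_image(name): name is "scene" or "top"; returns a dict with "color" (480x640x3 uint8, red, green, blue), "intrinsics" (3x3 intrinsics, pixels), "R" (3x3) and "t" (3): a world point X has camera coordinates R X + t. Camera axes: x right, y down, z forward; pixel columns grow to the right and rows downward; lengths in m; the calibration is good to about 2 mm. A picture is of the moment at which its call begins. There is no depth.
- ctrl.finish_job(): hands the job in, once; it reports no verdict.
The state is a dict: "t": time; "q": joint angles; "dq": joint speeds; "effort": joint torques, N m; "tool_pos": TCP position; "tool_rot": TCP orientation; "contact_force": force on the tool from outside, world axes, zero at the start; "wrist_torque": the same for the moment, N m; "opening": finger opening in m.
Only numpy, scipy, OpenCV 4.12 (cv2) and the standard library are available. Lean on these libraries where they do the work, as an engineer would, in place of code of your own. Each camera call takes 0.05 s, during which the arm holds its last target.

### The job

Pick up the steel rod by its wooden handle, put its bare end through the eyelet of the sprung sliding leg on the strip-length stop, and with it draw the leg out until the middle of the eyelet is level with the point of the brass marker. Holding the leg there against its spring, push the rod on through the eyelet so that its end swings the cam lever fully closed, away from the leg, without letting the leg leave the mark. Finish while holding: keep gripping the rod, with the leg at the mark and the lever closed, and do not disturb the other things on the table.

Things in the scene. Friction and masses are not known exactly. Their poses are not given: they have to be found in the camera images.
- stop: the strip-length stop, fixed to the table: plywood board 260 x 180 x 15 mm with an aluminium channel (44 mm wide, top at 78 mm) on it. Origin on the table under the channel's near mouth, on the leg's line; its x runs along the leg, from the leg's eyelet end (nearest the robot) into the channel, y across it towards the cam lever, z up. Board from x -130 to +130, y -75 to +105 mm. Its yaw differs from start to start by up to 0.25 rad
- leg: steel sliding leg in the channel, bar 14 mm wide and 18 mm high, eyelet at its near end; origin in the middle of the eyelet, axes as the stop. It slides along the stop's x only, up to 90 mm out of the channel (towards -x). A spring pulls it back in with about 1.2 N at rest and 2 N at the mark, so it runs back if not held
- eye (a point): middle of the eyelet's hole, 60 mm above the table. The eyelet is an upright steel ring, outer diameter 29 mm, hole diameter 17 mm, 10 mm thick along the hole; the hole runs level along this point's y (the stop's y); point axes as the stop. A thin pin hangs below it to 30 mm above the table and shows its middle
- mark (a point): point of the brass arrow-shaped marker that stands on the board on the side away from the lever, 23 mm to the -y side of the leg's line, 25 mm above the table, marker top 29 mm above the table; it points to the leg; axes as the stop. The leg is at the mark when the eyelet's middle has the same x along the stop; at the start the leg must come out 35 to 70 mm for that. The marker does not move when left alone
- lever (a joint): cam lever angle: 0 fully closed (against its stop), up to 0.5 rad open; starts 0.38 to 0.5 open. It turns about an upright axis, stays where it is left, and needs about 1 to 2 N at the pad. Opening turns its free end towards the leg; closing swings it away from the leg, towards the stop's +y. Closed, its arm leans 0.2 rad outwards (to +y) from the stop's -x direction
- lever_hinge (a point): on the cam lever's upright turning axis, fixed on the stop at x 0, y +60 mm, 60 mm above the table
- lever_pad (a point): on the lever arm's face that looks to the leg, 90 mm from the turning axis, 60 mm above the table. The arm is a steel plate 8 mm thick, from 36 to 84 mm above the table, reaching 141 mm from the axis; its pad face lies 4 mm to the leg's side of the axis line
- rod: the rod with wooden handle, 90 to 140 g, lying on the table; origin on its underside below the handle's middle; its x runs along the rod from handle to bare end. Centre of mass about 30 mm ahead of the handle's middle
- rod_handle (a point): middle of the wooden handle (90 mm long, 30 x 30 mm square), half-way up: 15 mm above the handle's underside, on the rod's axis; x along the rod towards the bare end
- rod_mid (a point): on the rod's axis, 95 mm ahead of the handle's middle (70 mm behind the tip)
- rod_tip (a point): round-nosed tip of the bare steel end, 165 mm ahead of the handle's middle; the steel is 10 mm in diameter over the last 114 mm (a 16 mm brass collar, 6 mm long, sits at the handle)
- cup_a: bystander: white cup, 76 mm wide, 85 mm high; origin under its base
- cup_b: bystander: another such cup
- cutter: bystander: steel ring cutter, 64 mm wide, 25 mm high; origin under its centre
- jar: bystander: jar 70 mm wide, 90 mm high; origin under its base
- spatula: bystander: spatula lying flat; origin under its middle
- rolling_pin: bystander: wooden rolling pin lying, 50 mm thick, 320 mm long; origin under its middle
Mind the look-alikes: they are no part of the job. What is shaped like the rod but purple is not meant.

How it is judged:
On the way, in this order (a step that is already met when the one before it is completed fails the run):
1. the rod's end is through the eyelet, the lever still open (y of rod_tip in the frame of eye above 0.008 m and x of rod_tip in the frame of eye between -0.009 and 0.009 m and z of rod_tip in the frame of eye between -0.009 and 0.009 m and angle between the x axis of rod and the y axis of eye, either way round below 0.26 rad and value of joint lever above 0.2 rad), for 0.1 s.
2. the leg is held at the mark by the rod, the lever still open (x of eye in the frame of mark between -0.006 and 0.006 m and value of joint lever above 0.2 rad and contact force between rod and leg above 0.3 N), for 0.2 s.
3. the lever is closed with the leg at the mark (x of eye in the frame of mark between -0.006 and 0.006 m and value of joint lever below 0.06 rad), for 0.2 s.
At the end, for the whole second after the job is handed in: Lever within 0.06 rad of closed; eyelet within 6 mm of the marker along the stop; rod through the eyelet (end 45 mm or more beyond, within 0.26 rad of the hole, its middle within 12 mm of the hole's axis), bearing on the leg over 0.3 N, gripped over 2 N, at rest (all of step 3 and y of rod_tip in the frame of eye above 0.045 m and x of rod_mid in the frame of eye between -0.012 and 0.012 m and z of rod_mid in the frame of eye between -0.012 and 0.012 m and angle between the x axis of rod and the y axis of eye, either way round below 0.26 rad and contact force between rod and leg above 0.3 N and contact force between the fingers and rod above 2 N and linear speed of rod below 0.02 m/s); the arm keeps its last pose, push and grip.
It fails at once if the lever is closed by more than half while the leg is over 12 mm off the mark (value of joint lever below 0.19 rad and (x of eye in the frame of mark above 0.012 m or x of eye in the frame of mark below -0.012 m)).
It fails at once if a bystander is moved by more than 30 mm (distance of any of cup_a, cup_b, cutter, jar, spatula, rolling_pin from where it was at the start of the episode above 0.03 m).
It also fails if it takes over 48 s, if anything falls off the work surface, if the arm or the gripper's body presses on something with over 40 N, if the wrist force passes 120 N, or if a joint passes its speed limit or range.

## Working session

There is one attempt and no reset: what is moved stays moved. The work goes in short steps, Python scripts to look and compute and a shell command to move; the robot and the scene stay as the last step left them, time stands still between calls to the robot, and variables do not carry over. Pictures are saved under pics/ and viewed, and the job is handed in when it is done.

```bash
mkdir -p pics; ls
python3 - <<'E'
from station import ctrl, imaging
import cv2, numpy as np
o=ctrl.get_obs()
for k,v in o.items(): print(k,np.round(v,4))
for n in ("scene","top"):
    d=imaging.get_image(n); cv2.imwrite(f"pics/{n}0.png",d["color"][:,:,::-1]); np.savez(f"pics/{n}0.npz",**d)
    print(n,d["intrinsics"],d["R"],d["t"], -d["R"].T@d["t"])
E
```

```text
pics
t 0.0
q [ 1.067   0.0534  1.6143  0.      1.476  -0.119 ]
dq [-0.0009  0.0005  0.     -0.001   0.0005  0.0001]
effort [ 1.00000e-04 -3.93687e+01 -3.70172e+01 -1.00000e-04  7.30000e-03
  0.00000e+00]
tool_pos [0.2343 0.5787 0.2301]
tool_rot [-0.9223  1.3689  0.9207]
contact_force [ 0.7582  0.4391 -0.7625]
wrist_torque [ 0.0586 -0.0277 -0.0227]
opening 0.0853
scene [[486.89827787   0.         321.19575766]
 [  0.         486.89827787 229.72485695]
 [  0.           0.           1.        ]] [[ 0.68769632  0.7259482  -0.00854283]
 [ 0.4736898  -0.45758512 -0.7524851 ]
 [-0.55017428  0.51343459 -0.65855386]] [-0.33402126 -0.14816985  1.42128496] [ 1.08184616 -0.55505504  0.82164361]
top [[447.77478468   0.         325.58745798]
 [  0.         447.77478468 237.24588534]
 [  0.           0.           1.        ]] [[-0.01153108 -0.99984853  0.01303649]
 [-0.99830308  0.01076709 -0.0572278 ]
 [ 0.05707877 -0.01367426 -0.99827603]] [0.0159827  0.48573994 1.27707845] [0.41220592 0.02821338 1.30246627]
```

View pics/scene0.png

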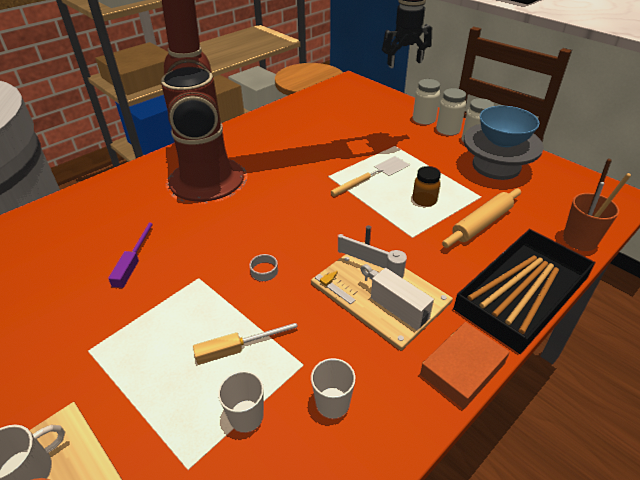

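View pics/top0.png

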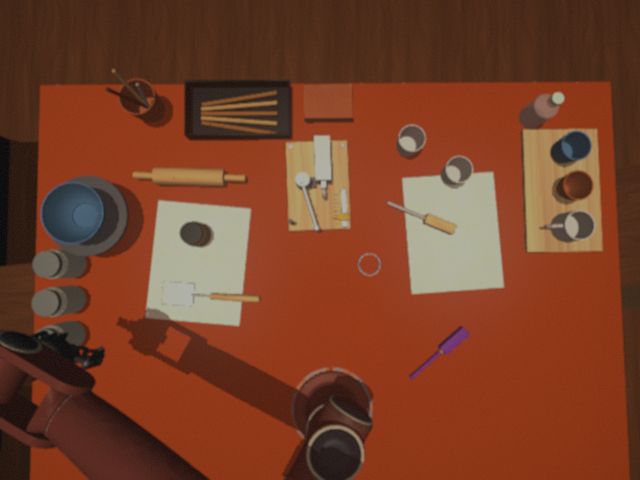

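The scene view shows two rod-shaped things. One has a yellow wooden handle at (220,347) with a steel end at (296,327). The other is purple, at (125,268). In the top view they are at (440,223) and (440,352). The wooden and steel one fits the description. I'll confirm it with enlarged crops.

Run:
```python
import cv2, numpy as np
s=cv2.imread("pics/scene0.png"); t=cv2.imread("pics/top0.png")
def crop(im,x,y,w,h,k,n): cv2.imwrite(n,cv2.resize(im[y:y+h,x:x+w],None,fx=k,fy=k,interpolation=cv2.INTER_CUBIC))
crop(s,300,215,160,140,5,"pics/c_stop_s.png"); crop(t,270,125,100,120,5,"pics/c_stop_t.png")
a=cv2.resize(s[310:375,180:305],None,fx=6,fy=6,interpolation=cv2.INTER_CUBIC)[:, :750]
crop(s,180,310,125,65,6,"pics/c_rod_s.png"); crop(t,375,190,100,60,7,"pics/c_rod_t.png")
```

```text
(no output)
```

View pics/c_stop_s.png

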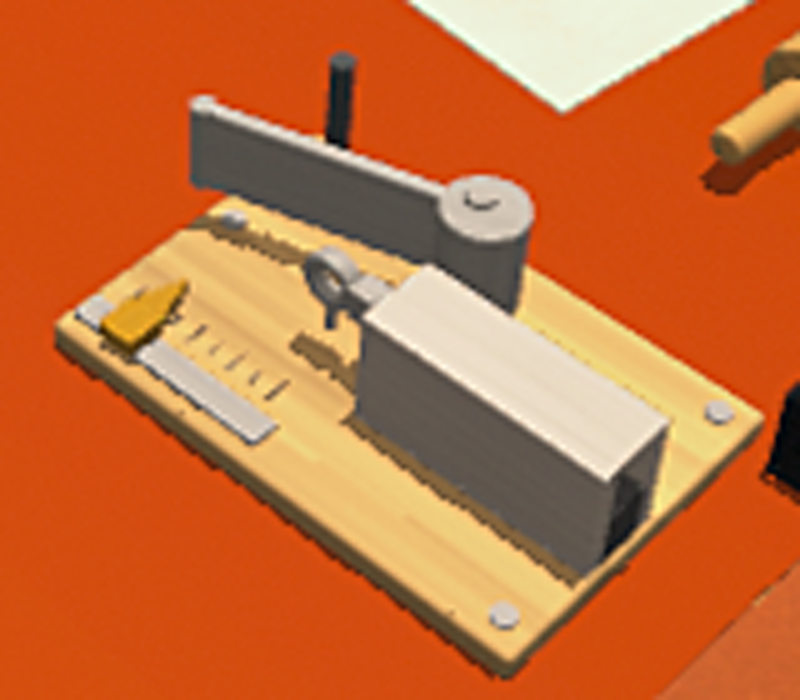

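View pics/c_stop_t.png

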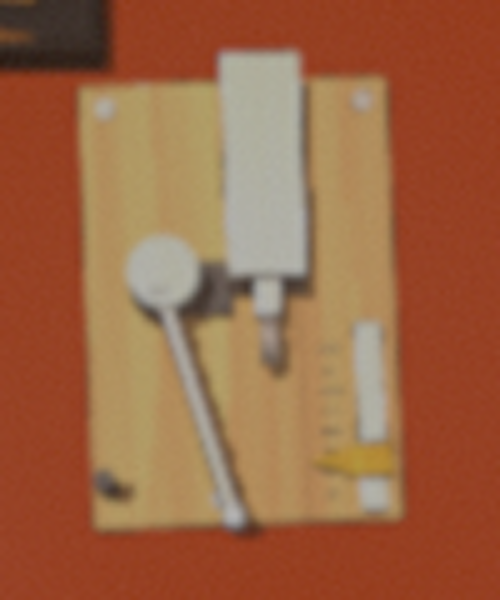

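View pics/c_rod_s.png

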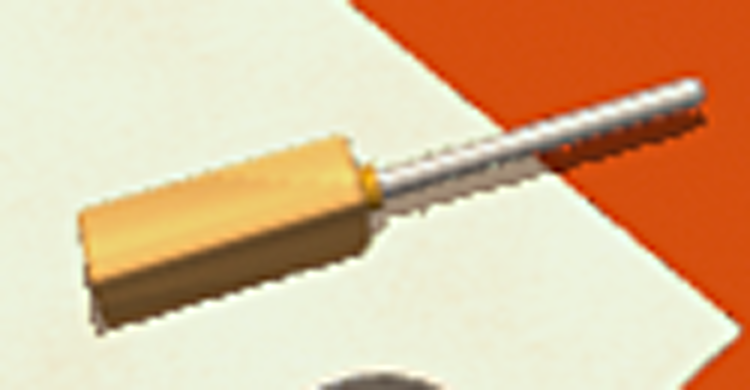

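View pics/c_rod_t.png

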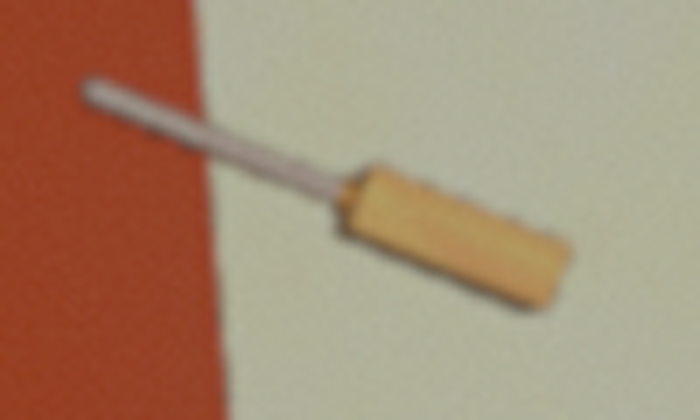

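```bash
cat > h.py <<'E'
import cv2, numpy as np
from station import ctrl, imaging
C={n:dict(np.load(f"pics/{n}0.npz")) for n in("scene","top")}
def ray(n,p):
    c=C[n]; d=c["R"].T@np.linalg.inv(c["intrinsics"])@np.array([p[0],p[1],1.]); o=-c["R"].T@c["t"]
    return o,d/np.linalg.norm(d)
def onz(n,p,z):
    o,d=ray(n,p); return o+d*(z-o[2])/d[2]
def proj(n,X):
    c=C[n]; y=c["intrinsics"]@(c["R"]@np.asarray(X)+c["t"]); return y[:2]/y[2]
def tri(ps,pt):
    A=[];b=[]
    for n,p in(("scene",ps),("top",pt)):
        o,d=ray(n,p);M=np.eye(3)-np.outer(d,d);A.append(M);b.append(M@o)
    X=np.linalg.lstsq(np.vstack(A),np.hstack(b),rcond=None)[0]
    return X,[np.round(proj("scene",X)-ps,2),np.round(proj("top",X)-pt,2)]
def rigid(P,Q): # 2D: Q=R P+t
    P=np.array(P);Q=np.array(Q);p=P-P.mean(0);q=Q-Q.mean(0)
    a=np.arctan2((p[:,0]*q[:,1]-p[:,1]*q[:,0]).sum(),(p*q).sum())
    R=np.array([[np.cos(a),-np.sin(a)],[np.sin(a),np.cos(a)]]);t=Q.mean(0)-R@P.mean(0)
    return a,t,Q-(P@R.T+t)
def sc(x,y,ox,oy,k): return np.array([(x+.5)/k-.5+ox,(y+.5)/k-.5+oy])
E
python3 - <<'E'
from h import *
np.set_printoptions(precision=4,suppress=True)
S=lambda x,y:sc(x,y,300,215,5); T=lambda x,y:sc(x,y,270,125,5)
m=[(.13,.105),(.13,-.075),(-.13,-.075),(-.13,.105)]
qt=[onz("top",T(*p),.015)[:2] for p in[(80,88),(386,77),(402,518),(95,530)]]
ms=[(.13,.105),(.13,-.075),(-.13,-.075),(-.13,.105)]
qs=[onz("scene",S(*p),.015)[:2] for p in[(765,416),(510,662),(57,322),(222,203)]]
for nm,P,Q in(("top",m,qt),("scene",ms,qs),("both",m+ms,qt+qs)):
    a,t,r=rigid(P,Q); print(nm,a,t); print(r*1000)
R=np.array([[np.cos(a),-np.sin(a)],[np.sin(a),np.cos(a)]])
def st(X): return np.r_[R.T@(X[:2]-t),X[2]]
print("hinge s,t",st(tri(S(485,208),T(163,272))[0]))
print("eye scene", st(onz("scene",S(331,278),.06)), "top ring", st(onz("top",T(270,345),.07)))
print("mark scene",st(onz("scene",S(187,286),.029)),"top",st(onz("top",T(317,464),.027)), "tri",st(tri(S(187,286),T(317,464))[0]),tri(S(187,286),T(317,464))[1])
print("lever tip",[st(v) if hasattr(v,'shape') else v for v in tri(S(203,103),T(237,518))])
# rod
S=lambda x,y:sc(x,y,180,310,6); T=lambda x,y:sc(x,y,375,190,7)
tp=tri(S(697,92),T(92,90)); print("tip",tp)
hc=[(378,170),(568,243),(542,307),(350,232)]
Q=[onz("top",T(*p),.03) for p in hc]; print("handle top corners",np.array(Q)); print("c",np.mean(Q,0))
hs=[(340,138),(80,213),(92,282),(368,210)]
Q2=[onz("scene",S(*p),.03) for p in hs]; print(np.array(Q2),np.mean(Q2,0))
E
```

```text
top 0.02565283539911786 [0.6381 0.0165]
[[-1.1004 -0.9489]
 [-0.6302  0.5465]
 [ 1.0909  1.6525]
 [ 0.6397 -1.2501]]
scene 0.11907506858766292 [0.6435 0.0006]
[[  7.5734   4.2163]
 [ -8.9216   4.9863]
 [ -8.8571  30.5616]
 [ 10.2053 -39.7643]]
both 0.07091772278109837 [0.6408 0.0085]
[[  1.2673   1.3697]
 [ -6.3999   2.4719]
 [ -5.2468  15.332 ]
 [  2.4395  12.8227]
 [  4.6503   2.0378]
 [ -3.2162   3.6299]
 [ -1.9642  16.742 ]
 [  8.4699 -54.4061]]
hinge s,t [0.0068 0.0656 0.0866]
eye scene [-0.0308  0.0104  0.06  ] top ring [-0.0363  0.0095  0.07  ]
mark scene [-0.0933 -0.0123  0.029 ] top [-0.1002 -0.0126  0.027 ] tri [-0.098  -0.0109  0.0245] [array([-1.18,  0.05]), array([-0.69, -0.63])]
lever tip [array([-0.1303,  0.037 ,  0.0844]), [array([-0.92,  0.05]), array([-0.56, -0.52])]]
tip (array([ 0.5861, -0.1694,  0.0146]), [array([-0.83,  0.02]), array([-0.46, -0.37])])
handle top corners [[ 0.5489 -0.2849  0.03  ]
 [ 0.5181 -0.3621  0.03  ]
 [ 0.492  -0.3507  0.03  ]
 [ 0.5235 -0.2728  0.03  ]]
c [ 0.5206 -0.3176  0.03  ]
[[ 0.5288 -0.2736  0.03  ]
 [ 0.4946 -0.3523  0.03  ]
 [ 0.5199 -0.3638  0.03  ]
 [ 0.5585 -0.284   0.03  ]] [ 0.5254 -0.3184  0.03  ]
```

Run:
```python
from h import *
np.set_printoptions(precision=4,suppress=True)
S=lambda x,y:sc(x,y,300,215,5); T=lambda x,y:sc(x,y,270,125,5)
m=[(.13,.105),(.13,-.075),(-.13,-.075),(-.13,.105)]
qt=[onz("top",T(*p),.015)[:2] for p in[(80,88),(386,77),(402,518),(95,530)]]
qs=[onz("scene",S(*p),.015)[:2] for p in[(765,416),(510,662),(57,322)]]
for nm,P,Q,n in(("top",m,qt,"top"),("scene",m[:3],qs,"scene")):
    a,t,r=rigid(P,Q); print(nm,a,t); print(r*1000)
    R=np.array([[np.cos(a),-np.sin(a)],[np.sin(a),np.cos(a)]])
    st=lambda X: np.r_[R.T@(X[:2]-t),X[2]]
    ws=lambda p: np.r_[R@np.array(p[:2])+t,p[2]]
    if n=="top":
        for k,p,z in(("hinge",(163,272),.088),("eye",(271,346),.07),("mark",(317,464),.027),("lev",(237,518),.084)): print(k,st(onz(n,T(*p),z)))
    else:
        for k,p,z in(("hinge",(485,208),.088),("eye",(331,278),.06),("mark",(187,286),.029),("lev",(203,103),.084),("pin",(330,325),.030)): print(k,st(onz(n,S(*p),z)))
    mo=[(0,.06,.06),(-.03,0,.06),(-.09,-.023,.027),(-.13,.105,.015),(0,.022,.078),(0,-.022,.078)]
    print([ (np.array(proj("scene",ws(p)))-[300,215])*5 for p in mo],"\n",[ (np.array(proj("top",ws(p)))-[270,125])*5 for p in mo])
```

```text
top 0.02565283539911786 [0.6381 0.0165]
[[-1.1004 -0.9489]
 [-0.6302  0.5465]
 [ 1.0909  1.6525]
 [ 0.6397 -1.2501]]
hinge [0.0052 0.0571 0.088 ]
eye [-0.0348 -0.0007  0.07  ]
mark [-0.097  -0.0251  0.027 ]
lev [-0.1308  0.0215  0.084 ]
[array([466.9505, 240.1519]), array([325.3841, 275.6433]), array([187.4949, 285.5294]), array([308.3037, 126.522 ]), array([414.6203, 255.3396]), array([346.9964, 309.015 ])] 
 [array([158.115 , 288.8088]), array([267.2723, 338.2702]), array([310.8153, 449.8854]), array([ 90.8347, 529.131 ]), array([225.6835, 280.5996]), array([305.3672, 277.8515])]
scene 0.021884121257233387 [0.6413 0.0181]
[[-1.2472 -1.4604]
 [-0.298   0.5411]
 [ 1.5452  0.9194]]
hinge [0.0043 0.0559 0.088 ]
eye [-0.0319 -0.0008  0.06  ]
mark [-0.0932 -0.0264  0.029 ]
lev [-0.1315  0.0228  0.084 ]
pin [-0.0313  0.0002  0.03  ]
[array([475.2751, 242.1811]), array([333.477 , 277.3367]), array([195.3848, 286.8088]), array([316.5614, 127.9315]), array([422.8907, 257.2765]), array([355.093 , 310.8394])] 
 [array([155.0861, 282.9026]), array([264.0388, 332.7615]), array([307.2628, 444.6557]), array([ 87.0411, 523.098 ]), array([222.6114, 274.8685]), array([302.2973, 272.4214])]
```

```bash
cat >> h.py <<'E'
from scipy.spatial.transform import Rotation as Ro
def tool():
    o=ctrl.get_obs(); return np.array(o["tool_pos"]),Ro.from_rotvec(o["tool_rot"]).as_matrix(),o
def shift(target): 
    p,R,o=tool(); return R.T@(np.array(target)-p)
E
python3 - <<'E'
from h import *
np.set_printoptions(precision=4,suppress=True)
p,R,o=tool(); print(p);print(R)
z=R[:,2]; print("tool z yaw",np.arctan2(z[1],z[0]))
th=np.pi/2-.40 # rod dir yaw
for k in(-1,0,1,2):
    # turn about tool x(down) by +a changes world yaw by -a
    want=th+np.pi/2+k*np.pi; print(k,-( want-np.arctan2(z[1],z[0])))
print(shift([.523,-.318,.12]), shift([.523,-.318,.231]))
E
```

```text
[0.2343 0.5788 0.2302]
[[-0.0009 -0.9269  0.3754]
 [-0.0015  0.3754  0.9269]
 [-1.      0.0002 -0.0017]]
tool z yaw 1.185995236275032
-1 1.5859952362750318
0 -1.5555974173147613
1 -4.697190070904554
2 -7.838782724494347
[ 0.1114 -0.6042 -0.7227] [ 0.0004 -0.6042 -0.7229]
```

Confirmed in the crops: the wooden-handled steel rod is the one meant. In the top crop the handle is at about (459,242)/7 and the tip at (92,90)/7. Its length fits, at 0.162 m against 0.165 m. Next I move above the handle.

```bash
python3 -m jog '[[[0,-0.15,-0.18,0.4,-1],[0,-0.25,-0.30,0.7,-1],[0,-0.302,-0.361,0.8,-1],[0,-0.35,-0.42,1.0,-1],[0,-0.45,-0.54,1.2,-1],[0,-0.604,-0.723,1.586,-1],[0,-0.604,-0.723,1.586,-1],[0,-0.604,-0.723,1.586,-1],[0,-0.604,-0.723,1.586,-1],[0,-0.604,-0.723,1.586,-1],[0,-0.604,-0.723,1.586,-1],[0,-0.604,-0.723,1.586,-1]]]'
python3 - <<'E'
from h import *
np.set_printoptions(precision=4,suppress=True)
p,R,o=tool(); print(p,shift([.523,-.318,.12])); z=R[:,2]; y=np.arctan2(z[1],z[0]); print("turn needed",y+.4,o["q"])
E
```

```text
t: 1.3
tool_pos: [0.4179, 0.0059, 0.231]
tool_rot: [0.314, 1.548, -0.316]
contact_force: [0.9, 1.1, 0.1]
opening: 0.0853
[0.4179 0.0059 0.231 ] [ 0.1115 -0.2568  0.2234]
turn needed -0.001731050465083206 [-0.1633 -0.48    2.0672 -0.0016  1.5545  0.2385]
```

```bash
python3 -m jog '[[[0,-0.257,0.223,0,-1],[0,-0.257,0.223,0,-1],[0,-0.257,0.223,0,-1],[0.02,-0.257,0.223,0,-1],[0.05,-0.257,0.223,0,-1],[0.08,-0.257,0.223,0,-1],[0.11,-0.257,0.223,0,-1],[0.11,-0.257,0.223,0,-1],[0.11,-0.257,0.223,0,-1],[0.11,-0.257,0.223,0,-1],[0.11,-0.257,0.223,0,-1]]]'
python3 - <<'E'
from h import *
np.set_printoptions(precision=4,suppress=True)
p,R,o=tool(); print(p,shift([.523,-.318,.014])); z=R[:,2]; y=np.arctan2(z[1],z[0]); print("turn needed",y+.4)
for n,b in(("scene",(150,230,200,150)),("top",(360,160,130,100))):
    im=imaging.get_image(n)["color"][:,:,::-1].copy(); cv2.imwrite(f"pics/{n}1.png",im)
    x,y,w,h=b; cv2.imwrite(f"pics/c_{n}1.png",cv2.resize(im[y:y+h,x:x+w],None,fx=4,fy=4,interpolation=cv2.INTER_CUBIC))
E
```

```text
t: 2.4
tool_pos: [0.5233, -0.3176, 0.1233]
tool_rot: [0.313, 1.546, -0.316]
contact_force: [0.2, -0.1, 0.1]
opening: 0.0852
[ 0.5233 -0.3176  0.1233] [ 0.1093 -0.0002 -0.0004]
turn needed -0.0010030299844054902
```

View pics/c_scene1.png

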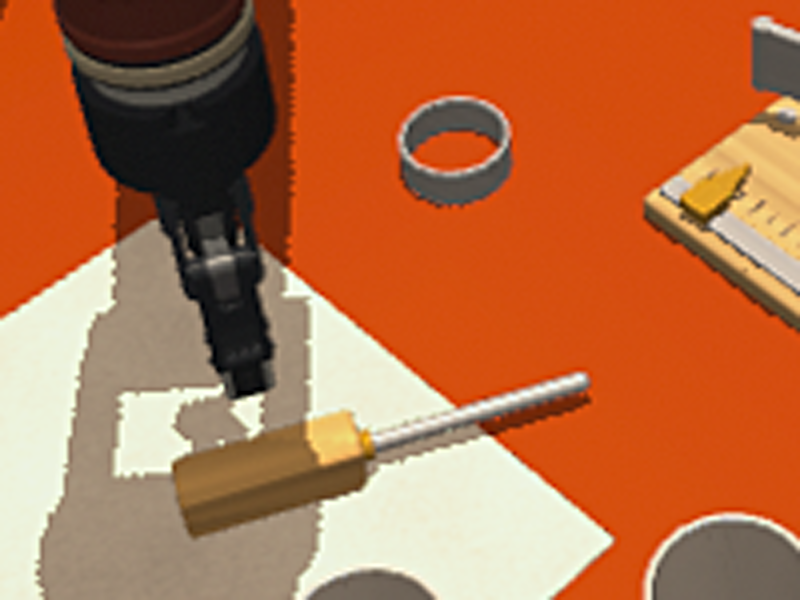

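View pics/c_top1.png

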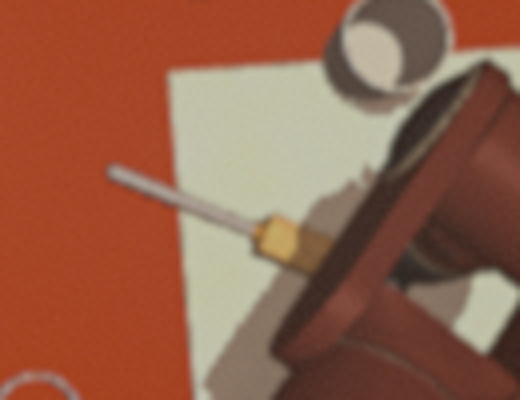

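```bash
python3 -m jog '[[[0.03,0,0,0,-1],[0.06,0,0,0,-1],[0.09,0,0,0,-1],[0.11,0,0,0,-1],[0.118,0,0,0,-1],[0.118,0,0,0,-1],[0.118,0,0,0,-1]]]' && python3 -m jog '[[[0,0,0,0,0],[0,0,0,0,0.5],[0,0,0,0,1],[0,0,0,0,1],[0,0,0,0,1],[0,0,0,0,1],[0,0,0,0,1],[0,0,0,0,1],[0,0,0,0,1],[0,0,0,0,1]]]' 80
```

```text
t: 3.2
tool_pos: [0.5249, -0.3186, 0.0077]
tool_rot: [0.31, 1.542, -0.317]
contact_force: [0.1, 0.2, 0.3]
opening: 0.0856
t: 4.2
tool_pos: [0.5255, -0.3192, 0.0086]
tool_rot: [0.31, 1.541, -0.318]
contact_force: [0.1, -0.2, 5.5]
opening: 0.0283
```

```bash
python3 -m jog '[[[-0.02,0,0,0,1],[-0.05,0,0,0,1],[-0.09,0,0,0,1],[-0.092,0,0,0,1],[-0.092,0,0,0,1]]]' 120
python3 - <<'E'
from h import *
np.set_printoptions(precision=4,suppress=True)
for n,b in(("scene",(150,200,200,150)),("top",(360,160,130,100))):
    im=imaging.get_image(n)["color"][:,:,::-1].copy(); cv2.imwrite(f"pics/{n}2.png",im)
    x,y,w,h=b; cv2.imwrite(f"pics/c_{n}2.png",cv2.resize(im[y:y+h,x:x+w],None,fx=4,fy=4,interpolation=cv2.INTER_CUBIC))
p,R,o=tool(); print(p,R,o["contact_force"],o["wrist_torque"],o["opening"])
E
```

```text
t: 4.7
tool_pos: [0.5253, -0.3188, 0.1013]
tool_rot: [0.309, 1.539, -0.318]
contact_force: [0.5, 0.4, -1.7]
opening: 0.0276
[ 0.5238 -0.3176  0.0984] [[ 0.0031  0.3896  0.921 ]
 [-0.0042  0.921  -0.3896]
 [-1.     -0.0026  0.0045]] [-0.6817  0.0134 -0.9056] [-0.0339  0.0428  0.033 ] 0.027928877743123887
```

View pics/c_scene2.png

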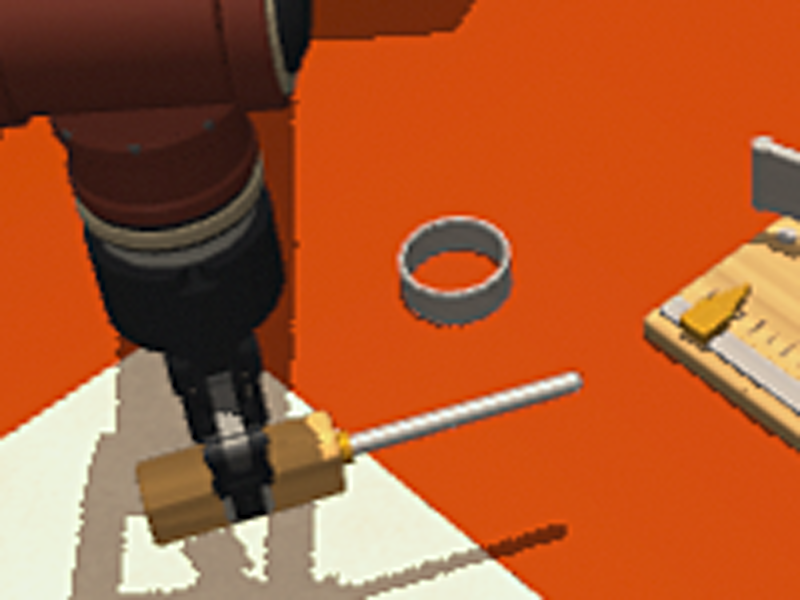

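View pics/c_top2.png

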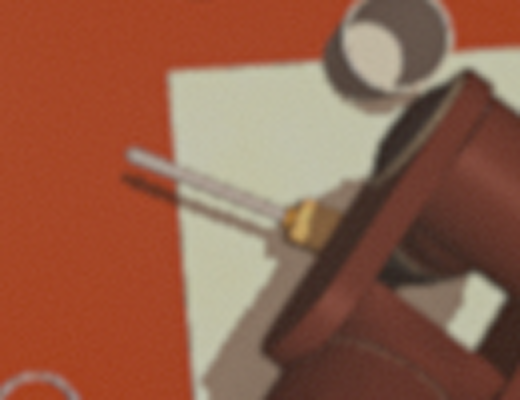

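The rod is held near the handle's middle. Its tip is at scene-crop (576,381) and top-crop (131,154). Next I measure the tip and slope relative to the tool.

Run:
```python
from h import *
np.set_printoptions(precision=4,suppress=True)
S=lambda x,y:sc(x,y,150,200,4); T=lambda x,y:sc(x,y,360,160,4)
a,ra=tri(S(576,381),T(131,154)); b,rb=tri(S(355,444),T(281,211))
print(a,ra,b,rb); d=a-b; print("len",np.linalg.norm(d),"yaw from y to x",np.arctan2(d[0],d[1]),"slope",np.arcsin(d[2]/np.linalg.norm(d)))
p=np.array([.5245,-.318,.1]); print("tip dist",np.linalg.norm((a-p)[:2]),"dz",a[2]-p[2])
```

```text
[ 0.5851 -0.1684  0.1061] [array([-0.7 ,  0.02]), array([-0.39, -0.31])] [ 0.5447 -0.269   0.1081] [array([-0.23,  0.  ]), array([-0.13, -0.09])]
len 0.10845078306295657 yaw from y to x 0.38221598338520196 slope -0.018526139084326754
tip dist 0.16145528762260317 dz 0.00608092489416584
```

```bash
python3 -m jog '[[[0,0.03,0.004,-0.1,1],[0,0.06,0.008,-0.2,1],[0,0.1,0.014,-0.3,1],[0,0.14,0.02,-0.415,1],[0,0.166,0.024,-0.415,1],[0,0.166,0.024,-0.415,1],[0,0.166,0.024,-0.415,1],[0,0.166,0.024,-0.415,1]]]'
cat > look.py <<'E'
from h import *
import sys
np.set_printoptions(precision=4,suppress=True)
k=sys.argv[1]
p,R,o=tool(); print(p,"rod yaw(tool y from +y to x)",np.arctan2(R[0,1],R[1,1]),"f",o["contact_force"],o["wrist_torque"],o["opening"],"t",o["t"])
for n,b in(("scene",(270,200,160,120)),("top",(280,150,130,100))):
    im=imaging.get_image(n)["color"][:,:,::-1].copy(); cv2.imwrite(f"pics/{n}{k}.png",im)
    x,y,w,h=b; cv2.imwrite(f"pics/c_{n}{k}.png",cv2.resize(im[y:y+h,x:x+w],None,fx=5,fy=5,interpolation=cv2.INTER_CUBIC))
E
python3 look.py 3
```

```text
t: 5.6
tool_pos: [0.6093, -0.1745, 0.0965]
tool_rot: [-0.014, 1.57, 0.008]
contact_force: [0.3, -1.0, 0.1]
opening: 0.0281
[ 0.6093 -0.1745  0.0965] rod yaw(tool y from +y to x) -0.014010792679358397 f [ 0.3129 -0.9549  0.0955] [-0.0245  0.059   0.013 ] 0.028057381249827082 t 5.6
```

View pics/c_scene3.png

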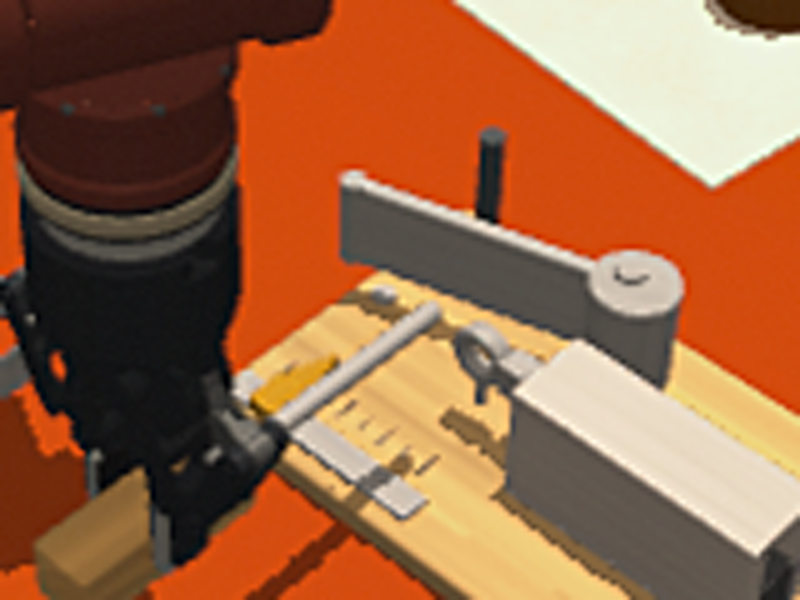

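View pics/c_top3.png

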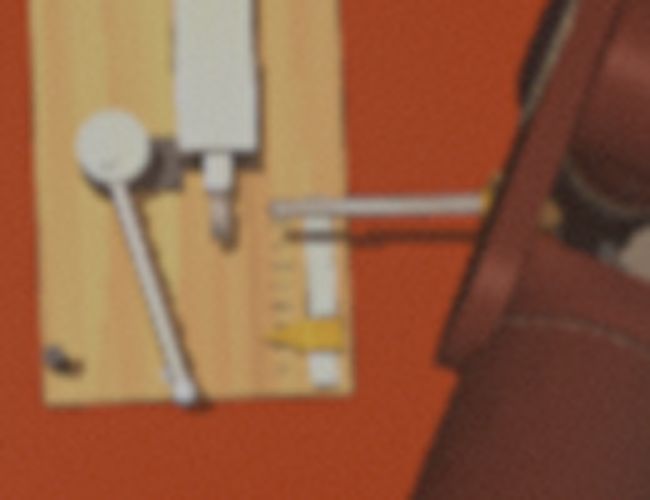

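Run:
```python
import cv2
s=cv2.imread("pics/scene3.png"); t=cv2.imread("pics/top3.png")
a=cv2.resize(s[250:300,340:390],None,fx=8,fy=8,interpolation=cv2.INTER_CUBIC)
b=cv2.resize(t[170:220,305:355],None,fx=8,fy=8,interpolation=cv2.INTER_CUBIC)
import numpy as np
cv2.imwrite("pics/eye3.png",np.hstack([a,b]))
```

```text
(no output)
```

View pics/eye3.png

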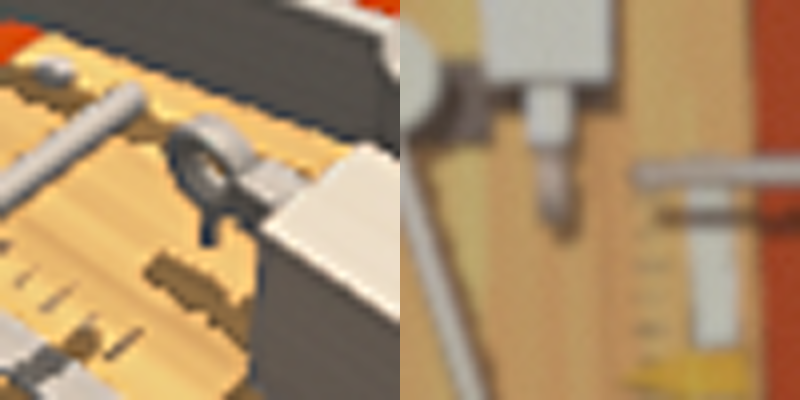

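Run:
```python
from h import *
np.set_printoptions(precision=4,suppress=True)
S=lambda x,y:sc(x,y,340,250,8); T=lambda x,y:sc(x,y,305,170,8)
e,r=tri(S(209,162),T(157,190)); print("eye",e,r)
print("eye s",onz("scene",S(209,162),.06),"pin s",onz("scene",S(208.5,243),.03),"eye t",onz("top",T(157,190),.062))
S5=lambda x,y:sc(x,y,270,200,5); T5=lambda x,y:sc(x,y,280,150,5)
tp,r=tri(S5(434,311),T5(274,210)); print("tip",tp,r)
b,r=tri(S5(291,408),T5(478,204)); d=tp-b; print("base",b,r,np.linalg.norm(d),"yaw",np.arctan2(d[0],d[1]),"slope",d[2]/np.linalg.norm(d))
p=np.array([.6093,-.1745,.0965]); print("tip-tcp",tp-p)
z=tp[2]; print(onz("scene",S5(434,311),.1),onz("top",T5(274,210),.1))
mk,r=tri(S5(337,360),T5(266,338)); print("mark",mk,r, onz("scene",S5(337,360),.029),onz("top",T5(266,338),.027))
```

```text
eye [0.6076 0.0152 0.0608] [array([-0.95,  0.06]), array([-0.53, -0.52])]
eye s [0.6084 0.0174 0.06  ] pin s [0.6107 0.017  0.03  ] eye t [0.606  0.0137 0.062 ]
tip [ 0.6049 -0.0125  0.1026] [array([-0.63,  0.04]), array([-0.35, -0.34])]
base [ 0.6102 -0.1135  0.123 ] [array([-5.48,  0.13]), array([-2.96, -2.69])] 0.10317168141348228 yaw -0.05239643420489332 slope -0.19758145437137448
tip-tcp [-0.0044  0.162   0.0061]
[ 0.6041 -0.0095  0.1   ] [ 0.6044 -0.0135  0.1   ]
mark [ 0.5441 -0.0089  0.0251] [array([-1.01,  0.05]), array([-0.59, -0.54])] [ 0.5482 -0.0099  0.029 ] [ 0.5424 -0.0106  0.027 ]
```

```bash
python3 -m jog '[[[0.02,0,0.0035,0,1],[0.04,0,0.0035,0,1],[0.0425,0,0.0035,0,1],[0.0425,0,0.0035,0,1],[0.0425,0,0.0035,0,1],[0.0425,0,0.0035,0,1]]]'; python3 look.py 4
python3 - <<'E'
import cv2, numpy as np
s=cv2.imread("pics/scene4.png"); t=cv2.imread("pics/top4.png")
a=cv2.resize(s[250:300,340:390],None,fx=8,fy=8,interpolation=cv2.INTER_CUBIC)
b=cv2.resize(t[170:220,305:355],None,fx=8,fy=8,interpolation=cv2.INTER_CUBIC)
cv2.imwrite("pics/eye4.png",np.hstack([a,b]))
E
```

```text
t: 6.3
tool_pos: [0.6141, -0.1756, 0.0564]
tool_rot: [-0.014, 1.567, 0.006]
contact_force: [0.3, 0.1, -0.2]
opening: 0.0274
[ 0.6141 -0.1756  0.0564] rod yaw(tool y from +y to x) -0.01301418996409803 f [ 0.341   0.1156 -0.1725] [-0.0509 -0.0091 -0.035 ] 0.027357808688035983 t 6.3
```

View pics/eye4.png

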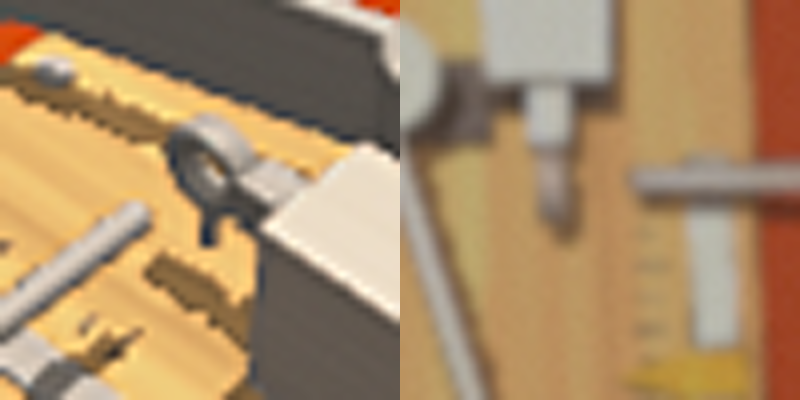

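View pics/c_scene4.png

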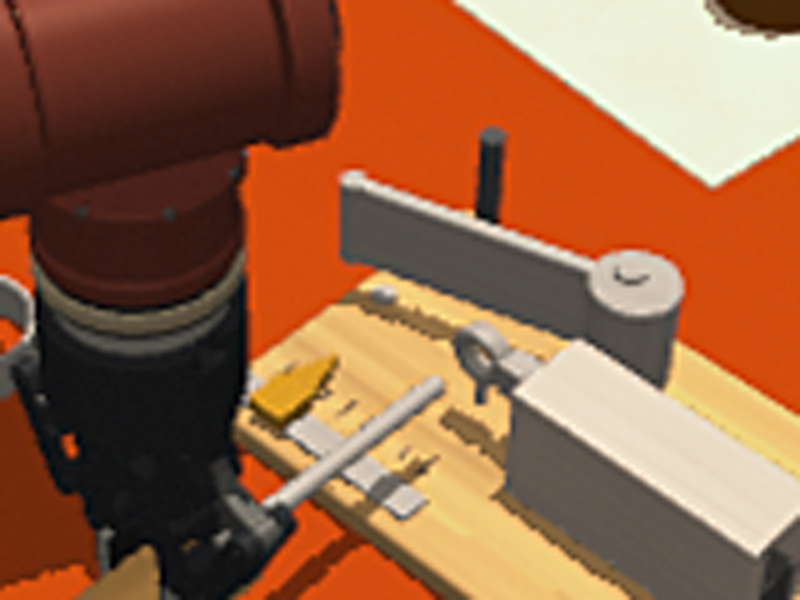

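Run:
```python
from h import *
np.set_printoptions(precision=4,suppress=True)
S=lambda x,y:sc(x,y,340,250,8); T=lambda x,y:sc(x,y,305,170,8)
tp,r=tri(S(147,213),T(235,181)); print("tip",tp,r); 
S5=lambda x,y:sc(x,y,270,200,5)
for z in(.06,.062,.064): print(z,onz("scene",S(147,213),z),onz("scene",S5(276,503),z),onz("top",T(235,181),z),onz("top",T(380,177),z))
t=cv2.imread("pics/top4.png"); s=cv2.imread("pics/scene4.png")
print(t[185:203,322:327].mean(2).round().astype(int)); print(t[185:203,322:327,0])
```

```text
tip [ 0.6102 -0.0121  0.0628] [array([-0.95,  0.06]), array([-0.53, -0.5 ])]
0.06 [ 0.6098 -0.0085  0.06  ] [ 0.609 -0.106  0.06 ] [ 0.6092 -0.0136  0.06  ] [ 0.6101 -0.0644  0.06  ]
0.062 [ 0.611 -0.01   0.062] [ 0.6102 -0.1071  0.062 ] [ 0.6089 -0.0135  0.062 ] [ 0.6098 -0.0642  0.062 ]
0.064 [ 0.6123 -0.0114  0.064 ] [ 0.6115 -0.1083  0.064 ] [ 0.6086 -0.0135  0.064 ] [ 0.6095 -0.0641  0.064 ]
[[184 184 182 167 127]
 [181 182 177 159 121]
 [164 162 155 139 108]
 [135 136 129 113  96]
 [132 132 125 109  94]
 [147 147 139 120 104]
 [150 156 149 125 109]
 [148 156 152 126 111]
 [142 146 144 123 103]
 [134 136 136 119 101]
 [127 122 123 113 100]
 [121 112 109 105  96]
 [122 108  99  95  93]
 [132 119 102  91  91]
 [141 130 109  97 100]
 [145 137 124 114 119]
 [142 141 138 138 137]
 [144 143 143 143 148]]
[[180 178 175 158 113]
 [178 177 169 151 106]
 [161 158 148 131  91]
 [124 128 119 100  75]
 [113 119 112  91  69]
 [125 133 125 102  77]
 [128 141 134 106  81]
 [126 141 138 110  83]
 [119 133 130 107  78]
 [111 123 125 103  78]
 [104 110 111  97  78]
 [ 95  99  97  89  72]
 [ 89  84  81  76  68]
 [ 91  83  74  65  63]
 [ 95  87  74  67  67]
 [ 98  91  83  76  79]
 [ 95  93  93  93  90]
 [ 97  96  95  97 102]]
```

```bash
python3 -m jog '[[[0.0028,0,-0.0025,0,1],[0.0028,0,-0.0025,0,1],[0.0028,0,-0.0025,0,1],[0.0028,0,-0.0025,0,1]]]'; python3 -m jog '[[[0,0.01,0,0,1],[0,0.018,0,0,1],[0,0.018,0,0,1],[0,0.018,0,0,1]]]';python3 look.py 5
python3 - <<'E'
import cv2, numpy as np
s=cv2.imread("pics/scene5.png"); t=cv2.imread("pics/top5.png")
a=cv2.resize(s[250:300,340:390],None,fx=8,fy=8,interpolation=cv2.INTER_CUBIC)
b=cv2.resize(t[170:220,305:355],None,fx=8,fy=8,interpolation=cv2.INTER_CUBIC)
cv2.imwrite("pics/eye5.png",np.hstack([a,b]))
E
```

```text
t: 6.8
tool_pos: [0.6114, -0.1754, 0.0533]
tool_rot: [-0.014, 1.567, 0.007]
contact_force: [-0.4, -0.1, -0.9]
opening: 0.0275
t: 7.2
tool_pos: [0.6112, -0.1569, 0.0532]
tool_rot: [-0.015, 1.567, 0.007]
contact_force: [0.3, 0.6, -0.9]
opening: 0.0275
[ 0.6112 -0.1569  0.0532] rod yaw(tool y from +y to x) -0.01414346483208553 f [ 0.2549  0.6258 -0.8531] [-0.0553 -0.0424  0.0023] 0.02745961004249715 t 7.2
```

View pics/eye5.png

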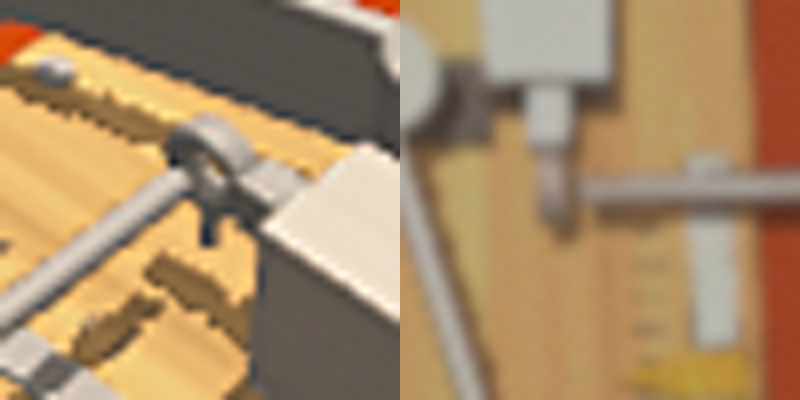

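```bash
python3 -m jog '[[[0,0.004,0,0,1],[0,0.008,0,0,1],[0,0.012,0,0,1],[0,0.012,0,0,1],[0,0.012,0,0,1]]]';python3 look.py 6
python3 - <<'E'
import cv2, numpy as np
s=cv2.imread("pics/scene6.png"); t=cv2.imread("pics/top6.png")
a=cv2.resize(s[250:300,340:390],None,fx=8,fy=8,interpolation=cv2.INTER_CUBIC)
b=cv2.resize(t[170:220,305:355],None,fx=8,fy=8,interpolation=cv2.INTER_CUBIC)
cv2.imwrite("pics/eye6.png",np.hstack([a,b]))
E
```

```text
t: 7.8
tool_pos: [0.6111, -0.1452, 0.0532]
tool_rot: [-0.015, 1.567, 0.007]
contact_force: [0.6, 0.4, 0.4]
opening: 0.0273
[ 0.6111 -0.1452  0.0532] rod yaw(tool y from +y to x) -0.013793535023366736 f [0.5588 0.4011 0.4061] [-0.0325  0.0685  0.0742] 0.02725251676290157 t 7.8
```

View pics/eye6.png

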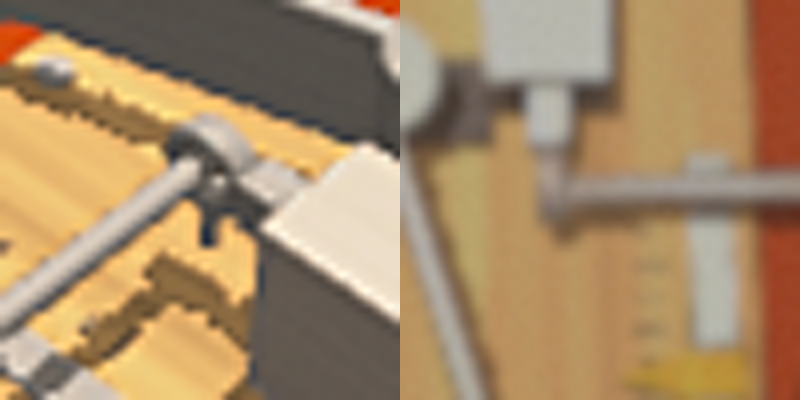

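```bash
python3 -m jog '[[[0,0.004,0,0,1],[0,0.008,0,0,1],[0,0.012,0,0,1],[0,0.012,0,0,1],[0,0.012,0,0,1]]]';python3 look.py 7
python3 - <<'E'
import cv2, numpy as np
s=cv2.imread("pics/scene7.png"); t=cv2.imread("pics/top7.png")
a=cv2.resize(s[250:300,340:390],None,fx=8,fy=8,interpolation=cv2.INTER_CUBIC)
b=cv2.resize(t[170:220,305:355],None,fx=8,fy=8,interpolation=cv2.INTER_CUBIC)
cv2.imwrite("pics/eye7.png",np.hstack([a,b]))
E
```

```text
t: 8.4
tool_pos: [0.611, -0.1332, 0.0532]
tool_rot: [-0.015, 1.567, 0.007]
contact_force: [0.4, 0.1, -1.2]
opening: 0.0275
[ 0.611  -0.1332  0.0532] rod yaw(tool y from +y to x) -0.013846208605297427 f [ 0.3704  0.0886 -1.1501] [-0.0085  0.036  -0.0223] 0.027535968347993465 t 8.4
```

View pics/eye7.png

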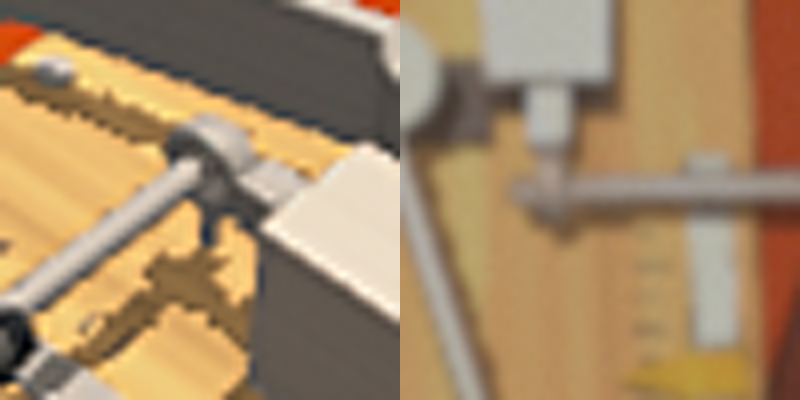

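The rod is through: in the top view the tip is at 8x-crop (515,188), about 14 mm past the ring at (555,190), and the force is near zero. Now I draw the leg out most of the way.

```bash
python3 -m jog '[[[0,0,-0.008,0,1],[0,0,-0.016,0,1],[0,0,-0.024,0,1],[0,0,-0.032,0,1],[0,0,-0.040,0,1],[0,-0.0005,-0.048,0,1],[0,-0.0005,-0.056,0,1],[0,-0.0005,-0.056,0,1],[0,-0.0005,-0.056,0,1]]]';python3 look.py 8
```

```text
t: 9.4
tool_pos: [0.5548, -0.1346, 0.053]
tool_rot: [-0.014, 1.567, 0.007]
contact_force: [1.4, -0.2, -0.4]
opening: 0.0277
[ 0.5548 -0.1346  0.053 ] rod yaw(tool y from +y to x) -0.013407865639560555 f [ 1.4292 -0.1729 -0.4254] [-0.0001 -0.2832 -0.2495] 0.027668351621028736 t 9.4
```

View pics/c_scene8.png

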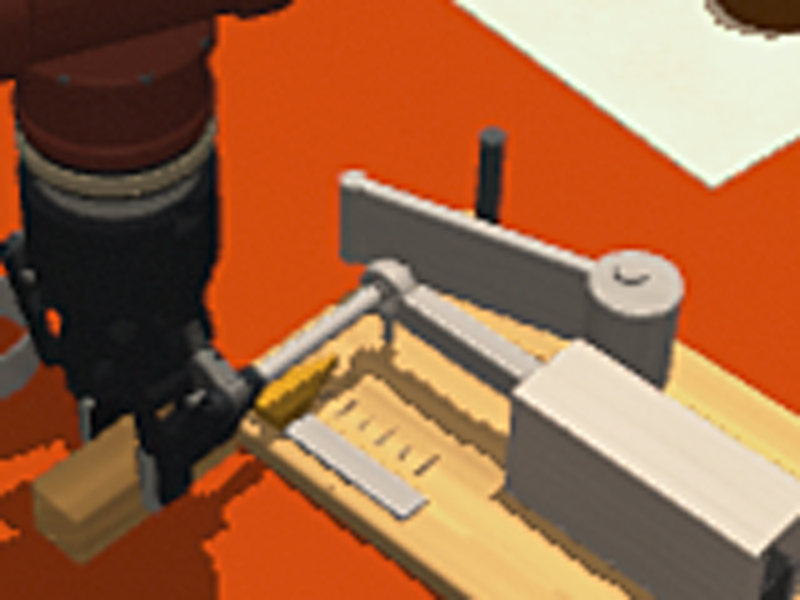

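View pics/c_top8.png

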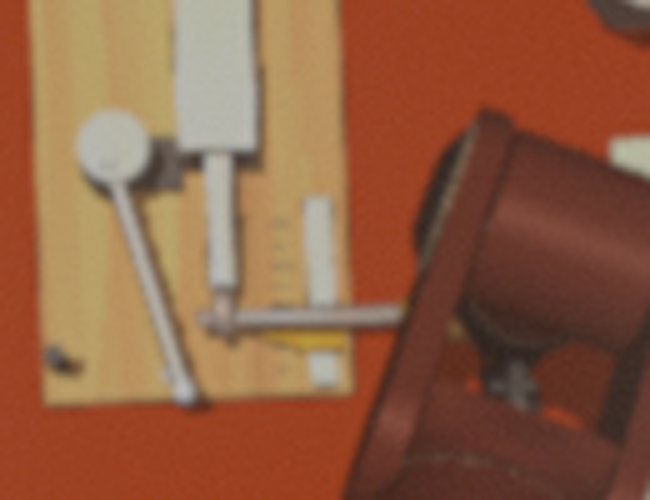

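Run:
```python
import cv2, numpy as np
s=cv2.imread("pics/scene8.png"); t=cv2.imread("pics/top8.png")
a=cv2.resize(s[245:295,315:365],None,fx=8,fy=8,interpolation=cv2.INTER_CUBIC)
b=cv2.resize(t[185:235,305:355],None,fx=8,fy=8,interpolation=cv2.INTER_CUBIC)
cv2.imwrite("pics/eye8.png",np.hstack([a,b]))
```

```text
(no output)
```

View pics/eye8.png

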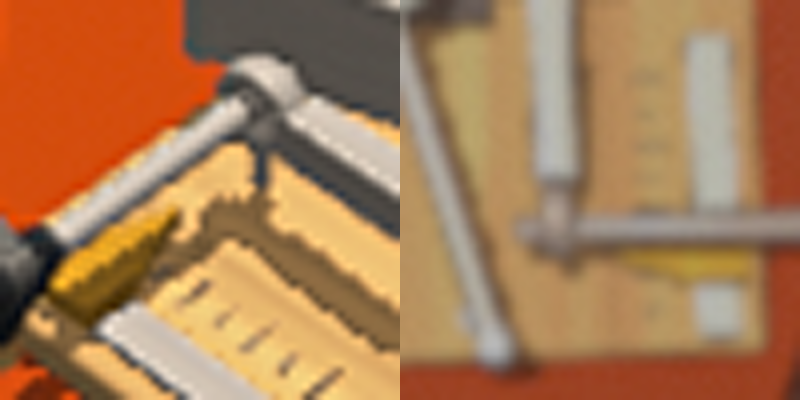

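Run:
```python
from h import *
np.set_printoptions(precision=4,suppress=True)
S=lambda x,y:sc(x,y,315,245,8)
u=np.array([np.cos(.024),np.sin(.024)]);v=np.array([-u[1],u[0]])
m=onz("scene",S(180,208),.029)
for y in(188,190,193):
    p=onz("scene",S(262,y),.030); d=(p-m)[:2]; print(p,m,d@u,d@v)
# tool-based: hole edge contact: eye x = rod x at eye +3.5
p,R,o=tool(); print("eye by kinematics x",p[0]-.014*.15+.0035)
# ring bounding in top: bar end to ring centre
T=lambda x,y:sc(x,y,305,185,8)
for y0,y1 in ((212,260),): print(onz("top",T(157,y0),.06),onz("top",T(157,y1),.06))
print("mark top",onz("top",T(228,258),.027), "prev .5424")
```

```text
[0.5572 0.014  0.03  ] [ 0.546  -0.0075  0.029 ] 0.011720701545005938 0.021272061201109676
[0.5578 0.0135 0.03  ] [ 0.546  -0.0075  0.029 ] 0.01225696338634975 0.02069424852899315
[0.5586 0.0126 0.03  ] [ 0.546  -0.0075  0.029 ] 0.013060275855478864 0.019828693517343305
eye by kinematics x 0.5565440018183341
[0.5564 0.0143 0.06  ] [0.5396 0.0144 0.06  ]
mark top [ 0.5435 -0.0113  0.027 ] prev .5424
```

Both views put the eyelet 11–12 mm short of the mark. In the scene 8x crop the pin's bottom end is at (262,190) and the marker point at (180,208). I'll draw it the rest of the way.

```bash
python3 -m jog '[[[0,0,-0.004,0,1],[0,0,-0.008,0,1],[0,0,-0.0115,0,1],[0,0,-0.0115,0,1],[0,0,-0.0115,0,1],[0,0,-0.0115,0,1],[0,0,-0.0115,0,1]]]';python3 look.py 9;  python3 - <<'E'
import cv2, numpy as np
s=cv2.imread("pics/scene9.png"); t=cv2.imread("pics/top9.png")
a=cv2.resize(s[245:295,305:355],None,fx=8,fy=8,interpolation=cv2.INTER_CUBIC)
b=cv2.resize(t[185:235,305:355],None,fx=8,fy=8,interpolation=cv2.INTER_CUBIC)
cv2.imwrite("pics/eye9.png",np.hstack([a,b]))
E
```

```text
t: 10.2
tool_pos: [0.5437, -0.1348, 0.053]
tool_rot: [-0.015, 1.567, 0.007]
contact_force: [1.2, -0.0, -0.8]
opening: 0.0276
[ 0.5437 -0.1348  0.053 ] rod yaw(tool y from +y to x) -0.013690291669854837 f [ 1.1752 -0.0162 -0.7712] [-0.1535 -0.3094 -0.2418] 0.02759202319530065 t 10.2
```

View pics/eye9.png

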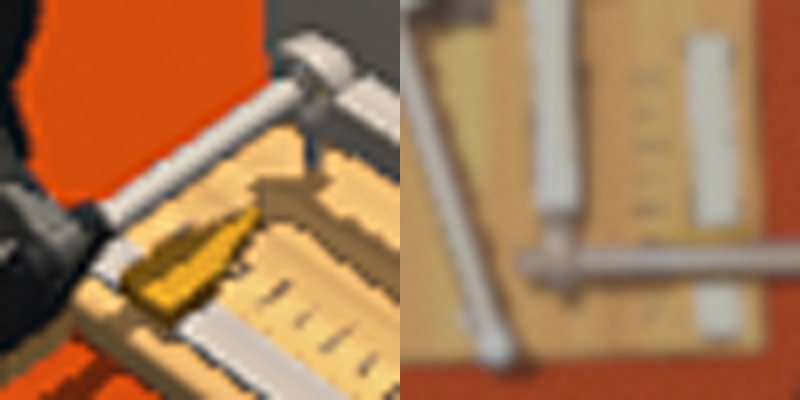

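Run:
```python
from h import *
np.set_printoptions(precision=4,suppress=True)
S=lambda x,y:sc(x,y,305,245,8)
u=np.array([np.cos(.024),np.sin(.024)]);v=np.array([-u[1],u[0]])
for mp in((261,207),(257,210)):
  for z in(.029,.025):
    m=onz("scene",S(*mp),z)
    for q in((312,168),(313,172)):
      p=onz("scene",S(*q),.030); d=(p-m)[:2]; print(mp,z,q,p,m,d@u,d@v)
T=lambda x,y:sc(x,y,305,185,8)
print("rod top",onz("top",T(200,259),.06),onz("top",T(300,257),.06))
```

```text
(261, 207) 0.029 (312, 168) [0.5458 0.0136 0.03  ] [ 0.5459 -0.007   0.029 ] 0.00033182815059538696 0.020604669302704645
(261, 207) 0.029 (313, 172) [0.5471 0.0126 0.03  ] [ 0.5459 -0.007   0.029 ] 0.0016239874811693226 0.01964330875566027
(261, 207) 0.025 (312, 168) [0.5458 0.0136 0.03  ] [ 0.5432 -0.0043  0.025 ] 0.002969088020434067 0.017774993520196614
(261, 207) 0.025 (313, 172) [0.5471 0.0126 0.03  ] [ 0.5432 -0.0043  0.025 ] 0.004261247351008003 0.016813632973152234
(257, 210) 0.029 (312, 168) [0.5458 0.0136 0.03  ] [ 0.546  -0.0087  0.029 ] 0.00032228232557640374 0.02224320625384218
(257, 210) 0.029 (313, 172) [0.5471 0.0126 0.03  ] [ 0.546  -0.0087  0.029 ] 0.0016144416561503395 0.0212818457067978
(257, 210) 0.025 (312, 168) [0.5458 0.0136 0.03  ] [ 0.5433 -0.0059  0.025 ] 0.002959494023323986 0.01942179919101204
(257, 210) 0.025 (313, 172) [0.5471 0.0126 0.03  ] [ 0.5433 -0.0059  0.025 ] 0.004251653353897922 0.018460438643967663
rod top [ 0.5398 -0.0005  0.06  ] [ 0.5402 -0.0354  0.06  ]
```

The leg is at the mark to within about 1 mm: the pin bottom and marker point cast to the same x, and the top view agrees. The lever is still open. Now I push along the rod.

```bash
python3 -m jog '[[[0,0,0,0,1],[0,0.005,0,0,1],[0,0.01,0,0,1],[0,0.015,0,0,1],[0,0.02,0,0,1],[0,0.025,0,0,1],[0,0.03,0,0,1],[0,0.035,0,0,1],[0,0.04,0,0,1],[0,0.04,0,0,1],[0,0.04,0,0,1]]]';python3 look.py 10;  python3 - <<'E'
import cv2, numpy as np
s=cv2.imread("pics/scene10.png"); t=cv2.imread("pics/top10.png")
a=cv2.resize(s[235:295,305:365],None,fx=6.667,fy=6.667,interpolation=cv2.INTER_CUBIC)
b=cv2.resize(t[165:225,295:355],None,fx=6.667,fy=6.667,interpolation=cv2.INTER_CUBIC)
cv2.imwrite("pics/eye10.png",np.hstack([a,b]))
E
```

```text
t: 11.4
tool_pos: [0.543, -0.0939, 0.0525]
tool_rot: [-0.013, 1.567, 0.008]
contact_force: [1.6, 1.2, -1.7]
opening: 0.028
[ 0.543  -0.0939  0.0525] rod yaw(tool y from +y to x) -0.013680285496729082 f [ 1.5829  1.1939 -1.6938] [ 0.1978 -0.2517 -0.2478] 0.027976069021697424 t 11.4
```

View pics/eye10.png

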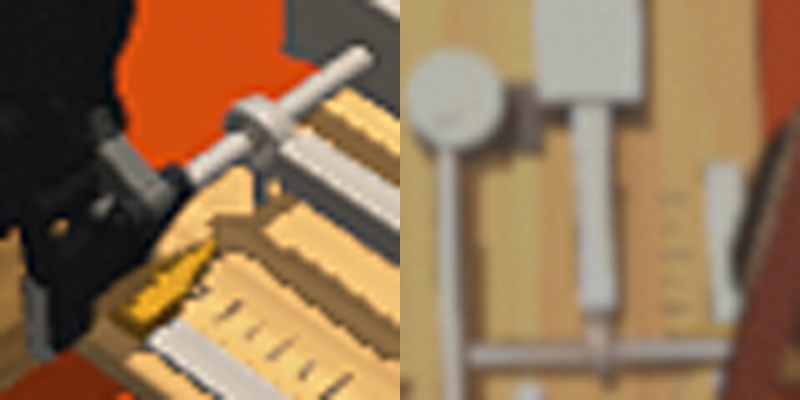

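View pics/c_scene10.png

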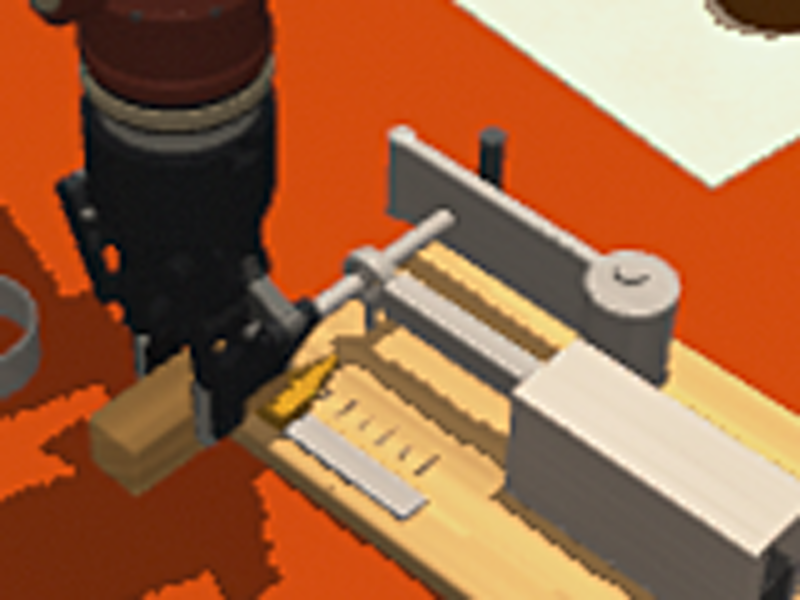

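The lever is turning (its free end has moved to scene-crop (400,135)) and the eyelet is still level with the marker. I keep pushing towards closed.

```bash
python3 -m jog '[[[0,0.004,0,0,1],[0,0.008,0,0,1],[0,0.012,0,0,1],[0,0.015,0,0,1],[0,0.018,0,0,1],[0,0.018,0,0,1],[0,0.018,0,0,1]]]';python3 look.py 11;  python3 - <<'E'
import cv2, numpy as np
s=cv2.imread("pics/scene11.png"); t=cv2.imread("pics/top11.png")
a=cv2.resize(s[235:295,305:365],None,fx=6.667,fy=6.667,interpolation=cv2.INTER_CUBIC)
b=cv2.resize(t[165:225,280:340],None,fx=6.667,fy=6.667,interpolation=cv2.INTER_CUBIC)
cv2.imwrite("pics/eye11.png",np.hstack([a,b]))
E
```

```text
t: 12.2
tool_pos: [0.5428, -0.0757, 0.0525]
tool_rot: [-0.013, 1.567, 0.009]
contact_force: [2.3, -0.1, -1.3]
opening: 0.0275
[ 0.5428 -0.0757  0.0525] rod yaw(tool y from +y to x) -0.013595601160806218 f [ 2.2528 -0.118  -1.2531] [-0.0014 -0.3941 -0.2506] 0.027497641745571174 t 12.2
```

View pics/eye11.png

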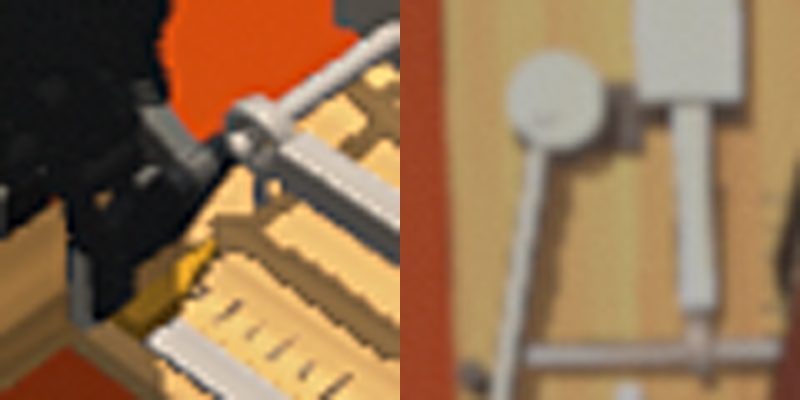

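View pics/c_scene11.png

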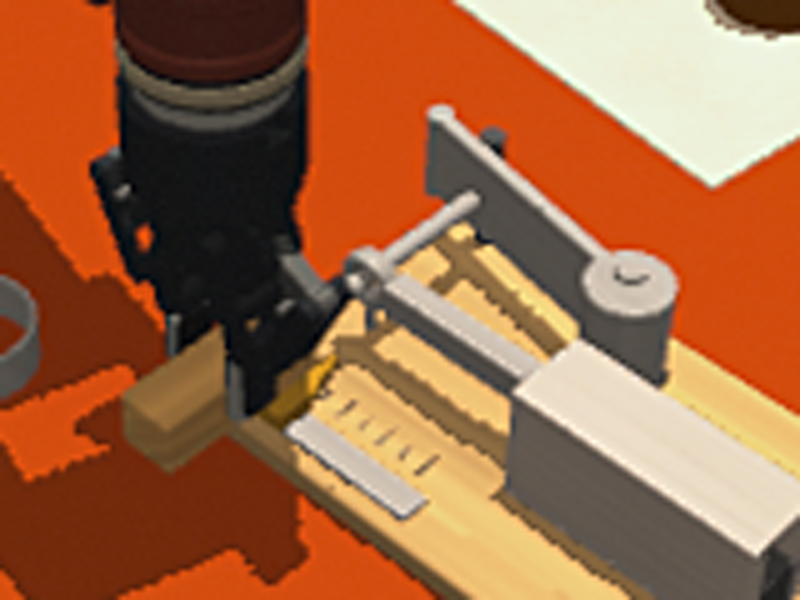

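```bash
python3 -m jog '[[[0,0.002,0,0,1],[0,0.003,0,0,1],[0,0.003,0,0,1],[0,0.003,0,0,1]]]'
```

```text
t: 12.7
tool_pos: [0.5429, -0.0742, 0.0528]
tool_rot: [-0.015, 1.567, 0.006]
contact_force: [2.1, -5.0, -0.8]
opening: 0.0279
```

The rod met the lever's end stop: the push rose to 5 N and the tool stopped 1.5 mm short. Last check before handing in.

```bash
python3 look.py 12;  python3 - <<'E'
import cv2, numpy as np
s=cv2.imread("pics/scene12.png"); t=cv2.imread("pics/top12.png")
a=cv2.resize(s[245:295,305:355],None,fx=8,fy=8,interpolation=cv2.INTER_CUBIC)
b=cv2.resize(t[165:225,280:340],None,fx=6.667,fy=6.667,interpolation=cv2.INTER_CUBIC)
cv2.imwrite("pics/eye12.png",np.hstack([a,b]))
E
```

```text
[ 0.5429 -0.0742  0.0528] rod yaw(tool y from +y to x) -0.013817382988972414 f [ 2.1059 -4.9758 -0.7984] [-0.891  -0.3882 -0.1497] 0.027872394735420337 t 12.7
```

View pics/eye12.png

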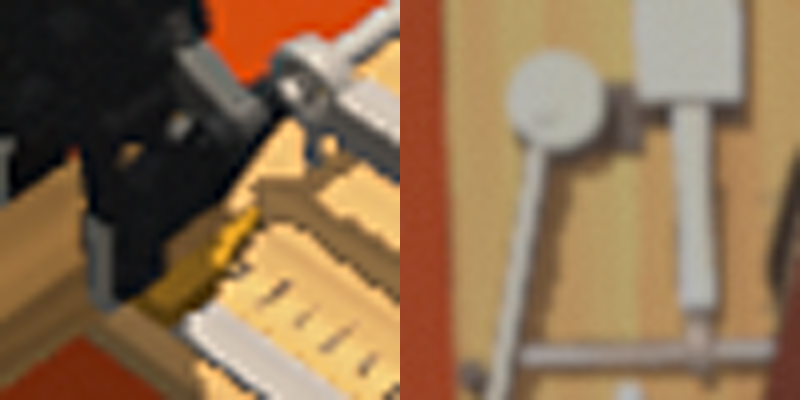

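View pics/scene12.png

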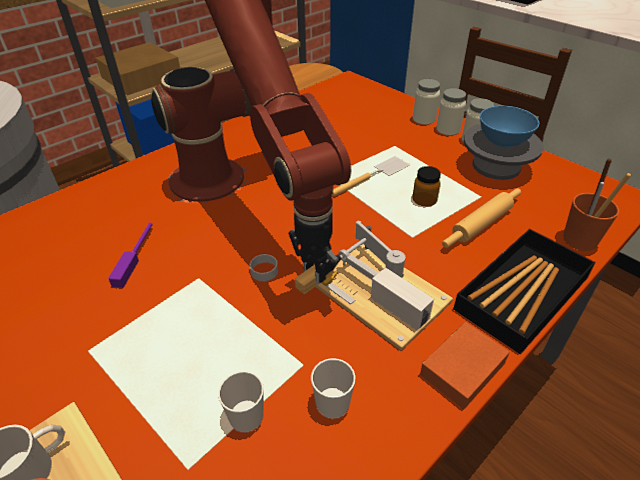

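```bash
python3 -m jog '[[[0,0.0015,0,0,1],[0,0.0015,0,0,1],[0,0.0015,0,0,1],[0,0.0015,0,0,1],[0,0.0015,0,0,1]]]'; python3 look.py 13
python3 - <<'E'
import cv2, numpy as np
s=cv2.imread("pics/scene13.png"); t=cv2.imread("pics/top13.png")
a=cv2.resize(s[245:295,305:355],None,fx=8,fy=8,interpolation=cv2.INTER_CUBIC)
b=cv2.resize(t[165:225,280:340],None,fx=6.667,fy=6.667,interpolation=cv2.INTER_CUBIC)
cv2.imwrite("pics/eye13.png",np.hstack([a,b]))
E
```

```text
t: 13.3
tool_pos: [0.543, -0.0742, 0.053]
tool_rot: [-0.018, 1.567, 0.004]
contact_force: [2.7, -5.5, 0.1]
opening: 0.0275
[ 0.543  -0.0742  0.053 ] rod yaw(tool y from +y to x) -0.01402891818714825 f [ 2.7174 -5.4759  0.0695] [-0.9542 -0.2702 -0.1307] 0.027538284000304905 t 13.3
```

View pics/eye13.png

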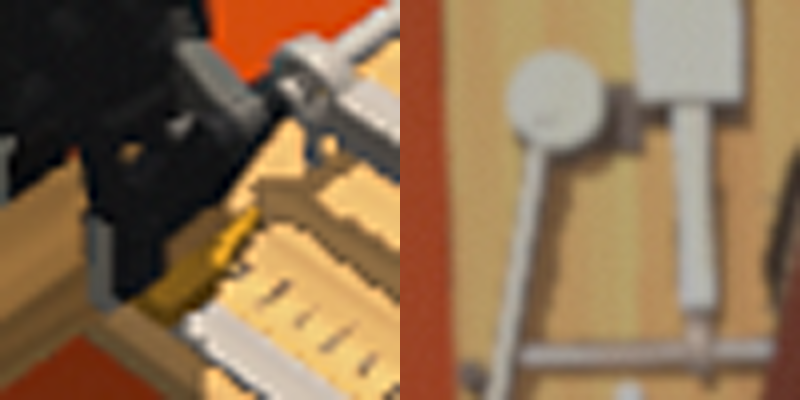

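```bash
python3 -c "
from station import ctrl
print(ctrl.finish_job())"
```

```text
the job is handed in; nothing more can be done
None
```

I carried out the whole task and handed it in at about t = 13.3 s. The hand-in gave no verdict. I gripped the wooden-handled rod, put it through the eyelet, drew the leg out about 63 mm to the mark and pushed the lever to its stop. The rod was still gripped at the end.

**Last checks:**
- **Leg at the mark:** the eyelet's pin stayed level with the marker point in the scene view, an estimated 0–2 mm off. Casting the marker point at 25 mm height instead of 29 mm gave 3–4 mm, still inside the 6 mm limit.
- **Lever:** it leans about 0.21 rad outwards, against 0.2 rad when closed. The push rose to about 5 N, as expected against the end stop.
- **Rod:** the tip is about 73 mm beyond the eyelet and the rod is within about 0.02 rad of the hole's line. The sideways force on the tool was 2–2.7 N, which fits the leg's spring. The grip setting was 120 N, and the tool did not move between the last two readings.
- **Bystanders:** all six looked unmoved in the last full picture; I did not measure their positions.

**What disagreed:** the two cameras differed by 2–5 mm in absolute position, so I used comparisons within one image for the final alignment. One board corner hidden in the scene view gave a bad reading and I dropped it.

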